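# Build up a forming die in its wooden nest

### The arm

A 6-joint arm with a two-finger parallel gripper is mounted at the origin on the work surface. World frame = base frame: x ahead of the robot, y to its left, z up, the work surface at z = 0. Lengths are in m, angles in rad, forces in N, time in s.
With the tool pointing down it reaches from about 0.35 to 0.775 m from the base axis. Payload 7.3 kg.
Tool frame: the origin (TCP) lies at the very end of the fingers, on their centre line; the grasp point (between the pads) lies 19 mm behind it; z points along the fingers, y is the line along which they close (so a half turn about z gives the same grasp; the last joint's range is limited). The gripper opens to 92 mm and grips with 3 to 60 N. Pads are 19 mm wide; open, the fingers measure 130 mm over their backs; the gripper's body (75 mm by 190 mm) begins 47 mm behind the grasp point.
Start: joints at [-1.379, 0.342, 1.524, -0, 1.275, -0.146], TCP at [0.174, -0.495, 0.227] pointing down, gripper open.
Joint ranges: [-2.53, 2.53], [-0.77, 2.02], [0.04, 2.7], [-1, 4.14], [0.28, 2.66], [-3.11, 3.11]. Speed limits (rad/s): [2.57, 2.57, 3.14, 3.14, 3.14, 3.14].

### API

Orientations are given as [roll, pitch, yaw] about the fixed x, y, z axes, in that order (R = Rz(yaw) Ry(pitch) Rx(roll)).
In Python, from cell import robot gives the robot as it stands.
- The arm moves only by the tool apply_moves, never from a script. Its argument "motion" is text: rows parted by semicolons, each of 7 numbers parted by spaces: the opening in per cent of the stroke, from 0 (shut) to 100 (fully open), then the shift along the tool's x, y, z in cm, then the turn, a rotation vector about the tool's x, y, z in rad. A call has 1 to 20 rows; each row shifts and turns the commanded pose from where the row before left it, along the tool's axes as they then stand; what a row does not reach is not made up. A row lasts 1/8 s, in which the tool goes at most 62.5 mm and 10.7 degrees, less where a joint would pass 70% of its speed; a pose out of reach is approached as far as the arm can. A call with a gripper value outside its range is refused whole. The fingers move at their own pace and stop on an object; "force" is the grip in N (left out, the last holds). Time passes only in rows, so rows that do not move let the fingers close. It gives the time, the measured TCP pose, the force, the opening and the grip force at its end, in the units of the state.
- robot.observe(): the state, without advancing time (a new reading comes with each control period).
- robot.read_camera(name): name is "scene" or "top" or "wrist"; returns a dict with "img" (384x512x3 uint8, red, green, blue), "fovy" (degrees; the focal length in pixels is half the picture's height over the tangent of half this angle, whatever the lens; pixels are square), "cx", "cy" (the principal point, pixels), "k1" (the pictures are not rectified: a ray, as slopes to the right and down, at radius r is drawn at 1 + k1 r^2 times it, then the intrinsics apply), "R" (3x3) and "t" (3): a world point X has camera coordinates R X + t; the wrist camera has in their place "hand_eye" (4x4, takes a point from camera to tool coordinates, whose origin is the TCP and whose axes are the flange's). Camera axes: x right, y down, z forward; pixel columns grow to the right and rows downward; lengths in m; the calibration is good to about 2 mm. A picture is of the moment at which its call begins: read the wrist's pose just before it. There is no depth.
- robot.hand_in(): hands the job in; it is judged then, once.
Trained networks look in a picture, given as the dict that the camera call returned (one of the last four; its "shot" number tells which), for a name from the list of things; names that differ only in an ending like _2 or _b are one class to them, and where a whole thing is asked for, a point or a joint stands for the part that bears it (a point fixed in the world has none). Each returns a list of dicts, best first, with "score" (0 to 1); they miss things now and then, are a little off and sometimes report something else, mostly with a low value. They report only what shows in the picture. A call takes as long as a camera call.
- robot.search_frame(target, picture): "centre" ([x, y, z] in m, in world coordinates, good to about 4 mm: the middle of the surface that is visible of it).
- robot.trace(target, picture): "pixels" (384x512 bool, what is visible of it).
The state is a dict: "time": time; "qpos": joint angles; "qvel": joint speeds; "joint_efforts": joint torques, N m; "tool_pos": TCP position; "tool_rot": TCP orientation; "contact_force": force on the tool from outside, world axes, zero at the start; "torque": the same for the moment, N m; "opening": finger opening in m; "grip_force": force on a finger pad.
Only numpy, scipy, OpenCV 4.12 (cv2) and the standard library are available. Lean on these libraries where they do the work, as an engineer would, in place of code of your own. Each camera call takes 0.05 s, during which the arm holds its last target. There are 200 camera calls.

### The job

Build up the forming die in the wooden nest: slide the square die block along the nest's base board, without lifting it off, through the open mouth until it is home against the back stop. Then lay the square spacer frame flat and square on the die block, and last set the knobbed disc flat and centred on the spacer. Let go of everything and leave the other things on the table where they are.

Things in the scene. Friction and masses are not known exactly. Their poses are not given: they have to be found in the camera images.
- nest: wooden nest fixed to the table: base board 16 thick (local x -255 to +79, y +-86) carrying a three-sided pocket: back stop, inner face at x +56; side walls, inner faces at y +-62, from x -40 to the stop; all 72 high above the board (top 88 above the table). Origin on the table under the pocket's middle; +x points to the stop, the open side to -x, in the world roughly the robot's left (+y).
- seat (a point): on the upper face of the nest's base board, 16 above the table: the point where the centre of the die block's underside lies when home. Axes as the nest's: +x into the pocket towards the back stop, z up.
- mouth (a point): middle of the pocket's open mouth, on the board's upper face, 40 before the seat (local x -40). Low flared wooden guides, 30 high above the board, spread from the wall ends here (y +-62) outward to about x -90, y +-84 and lead the block in.
- die: the die block: light wood, square 112 x 112, 40 high, with a round hollow (70 dia, 20 deep) in its top; about 0.4 kg. It starts on the base board outside the mouth, roughly lined up. Origin: centre of its underside; x, y along its sides.
- spacer: spacer: light wood square frame 112 x 112, 22 high, rails 12 wide, a flush crossbar (16 wide, along local y through the middle) between two windows 36 (x) x 88 (y). Take the crossbar's middle, a finger in each window, gripper opened to only 40. Origin: centre of its underside. On the table left or right of the nest; the crossbar may end up either way.
- disc: the top disc: light turned wood, 106 dia, 22 thick, with a knob on its middle (stem 26 dia up to 30 above the underside, head 34 dia from 30 to 62). Origin: centre of its underside, z up. It lies on the table on the other side of the nest from the spacer.
- mallet_a: larger round wooden mallet standing on its head, handle up: head 64 dia x 85, 170 tall in all; a bystander, far right. Origin: underside.
- mallet_b: smaller round wooden mallet standing on its head, handle up: head 54 dia x 75, 160 tall in all; a bystander, near right. Origin: underside.
- hammer: hammer lying on the table; a bystander, near left, its origin under the middle. Origin: underside.
- offcut: plain flat wooden round 80 dia x 20 thick WITHOUT a knob; a bystander, far right. Origin: underside.
- collar: dark steel ring 68 dia x 30 high; a bystander, far left. Origin: underside.
- tin: open metal cup 72 dia x 75 high; a bystander, far middle. Origin: underside.

How it is judged:
On the way, in this order (a step that is already met when the one before it is completed fails the run):
1. the die block is home in the nest: slid along the board to within 4 mm of the back stop, square to it within 5 degrees (x of die in the frame of seat between -0.004 and 0.004 m and y of die in the frame of seat between -0.007 and 0.007 m and z of die in the frame of seat between -0.004 and 0.004 m and angle between the x axis of die and the x axis of seat, either way round below 0.087 rad), for 0.2 s.
2. the spacer lies flat on the die block, its edges within 8 mm of the block's and square to them within 5 degrees, and the fingers have let go of it (all of step 1 and x of spacer in the frame of die between -0.008 and 0.008 m and y of spacer in the frame of die between -0.008 and 0.008 m and z of spacer in the frame of die between 0.036 and 0.044 m and angle between spacer's own z axis and vertical below 0.06 rad and (angle between the x axis of spacer and the x axis of die, either way round below 0.087 rad or angle between the x axis of spacer and the y axis of die, either way round below 0.087 rad) and contact force between the fingers and spacer below 0.1 N), for 0.2 s.
At the end, for the whole second after the job is handed in: The die block is flat on the board within 4 mm of the back stop and square within 5 degrees; the spacer lies flat on it, within 8 mm each way and square within 5 degrees; the disc lies flat on the spacer, centred within 8 mm; all are at rest and the robot touches none of them (all of step 2 and horizontal distance between disc and spacer below 0.008 m and z of disc in the frame of spacer between 0.018 and 0.026 m and angle between disc's own z axis and vertical below 0.06 rad and contact force between each of the arm, the fingers and die below 0.1 N and linear speed of each of die, spacer, disc below 0.01 m/s and contact force between the arm and spacer below 0.1 N and contact force between each of the arm, the fingers and disc below 0.1 N).
It fails at once if the die block is lifted more than 12 mm off the nest's board, or falls off it (z of die in the frame of seat above 0.012 m or z of die in the frame of seat below -0.01 m).
It fails at once if a bystander (mallet, hammer, plain round, steel ring, cup) is moved more than 30 mm (distance of any of mallet_a, mallet_b, hammer, offcut, collar, tin from where it was at the start of the episode above 0.03 m).
It also fails if it takes over 72 s, if anything falls off the work surface, if the arm or the gripper's body presses on something with over 40 N, if the wrist force passes 120 N, or if a joint passes its speed limit or range.

## Working session

There is one attempt and no reset: what is moved stays moved. The work goes in short steps, Python scripts to look and compute and a tool call to move; the robot and the scene stay as the last step left them, time stands still between calls to the robot, and variables do not carry over. Pictures are saved under pics/ and viewed, at most 12 in all, crops included, and the job is handed in when it is done.

Besides the shell and the picture viewer there is one more tool, called by a JSON object that holds its "name" and its "arguments", one argument or row to a line. apply_moves: Moves the arm, as the interface text tells. Its arguments: {"type":"object","properties":{"motion":{"type":"string"},"force":{"type":"number"}},"required":["motion"]}

```bash
mkdir -p pics; ls
cat > h.py <<'E'
import numpy as np, cv2
from scipy.spatial.transform import Rotation as Ro
from cell import robot
def cam(n):
    s=robot.observe(); p=robot.read_camera(n)
    if 'hand_eye' in p:
        T=np.eye(4); T[:3,:3]=Ro.from_euler('xyz',s['tool_rot']).as_matrix(); T[:3,3]=s['tool_pos']
        M=np.linalg.inv(T@np.array(p['hand_eye'])); p['_R'],p['_t']=M[:3,:3],M[:3,3]
    else: p['_R'],p['_t']=np.array(p['R']),np.array(p['t'])
    return p
def onplane(p,uv,z):
    f=p['img'].shape[0]/2/np.tan(np.radians(p['fovy'])/2)
    d=(np.atleast_2d(uv).astype(float)-[p['cx'],p['cy']])/f
    u=d.copy()
    for _ in range(20): u=d/(1+p['k1']*(u**2).sum(1,keepdims=True))
    r=np.c_[u,np.ones(len(u))]@p['_R']; c=-p['_R'].T@p['_t']
    return (c+r*((z-c[2])/r[:,2])[:,None])[:,:2]
def rect(p,name,z):
    """world min-area rect of mask at plane z: centre, size, angle(deg)"""
    r=robot.trace(name,p)
    if not r: return None
    m=r[0]['pixels'].astype(np.uint8)
    c=max(cv2.findContours(m,0,1)[0],key=cv2.contourArea)[:,0]
    w=onplane(p,c,z)*1000
    return r[0]['score'],cv2.minAreaRect(w.astype(np.float32))
def save(p,n): cv2.imwrite('pics/'+n,p['img'][:,:,::-1])
E
python3 - <<'E'
from h import *
np.set_printoptions(precision=4,suppress=True)
s=robot.observe();print(s)
for n in ['top','scene']:
    p=cam(n);save(p,n+'.png');print(n,p['fovy'],p['k1'],-p['_R'].T@p['_t'])
    for t,z in [('nest',.088),('die',.056),('spacer',.022),('disc',.022)]:
        print(t,[(np.array(r['centre']),round(r['score'],2)) for r in robot.search_frame(t,p)][:3],rect(p,t,z))
    if n=='top':
        for t in ['mallet_a','hammer','offcut','collar','tin']:print(t,[(np.array(r['centre']),round(r['score'],2)) for r in robot.search_frame(t,p)][:3])
E
```

```text
pics
{'time': 0.0, 'qpos': array([-1.379 ,  0.3427,  1.525 ,  0.    ,  1.2754, -0.146 ]), 'qvel': array([-0.0017, -0.0018,  0.0012,  0.0004,  0.0001, -0.0005]), 'joint_efforts': array([ -0.0005, -43.1244, -24.4215,   0.0717,   0.056 ,  -0.0001]), 'tool_pos': array([ 0.1739, -0.4949,  0.226 ]), 'tool_rot': array([-3.1401, -0.0002,  0.3378]), 'contact_force': array([0.3978, 0.2728, 0.0567]), 'torque': array([-0.0656,  0.0454, -0.0086]), 'grip_force': 0.0, 'opening': 0.09171970617512222}
top 53.67709881503891 -0.11147153821055149 [ 0.3992 -0.0374  0.9865]
nest [(array([ 0.568 , -0.0606,  0.0136]), 0.84)] (0.56, ((568.378662109375, -8.969024658203125), (317.0566711425781, 176.64723205566406), 85.56416320800781))
die [(array([0.5681, 0.0826, 0.058 ]), 0.61), (array([0.3226, 0.3321, 0.0225]), 0.45)] (0.64, ((568.3716430664062, 80.99653625488281), (116.21233367919922, 115.07047271728516), 76.60105895996094))
spacer [(array([0.5445, 0.3135, 0.0224]), 0.87), (array([ 0.3231, -0.2865,  0.0771]), 0.41)] (0.79, ((548.772216796875, 312.25274658203125), (115.62521362304688, 120.03153228759766), 1.
[... 692 characters left out ...]
y([0.7723, 0.2567, 0.0216]), 0.72)] (0.71, ((626.6300048828125, -11.86810302734375), (322.68035888671875, 285.5650329589844), 85.01342010498047))
die [(array([0.5979, 0.0771, 0.0487]), 0.84), (array([0.5576, 0.3157, 0.0156]), 0.57)] (0.75, ((594.079833984375, 79.75342559814453), (117.27609252929688, 172.3463897705078), 77.06741333007812))
spacer [(array([0.5528, 0.3144, 0.0161]), 0.62), (array([0.5998, 0.0787, 0.049 ]), 0.54)] (0.56, ((564.1981811523438, 313.13299560546875), (135.89346313476562, 121.03858184814453), 0.07246872782707214))
disc [(array([ 0.5597, -0.402 ,  0.0209]), 0.71)] (0.93, ((554.1981201171875, -410.166748046875), (133.76416015625, 115.08557891845703), 52.43595886230469))
```

View pics/top.png

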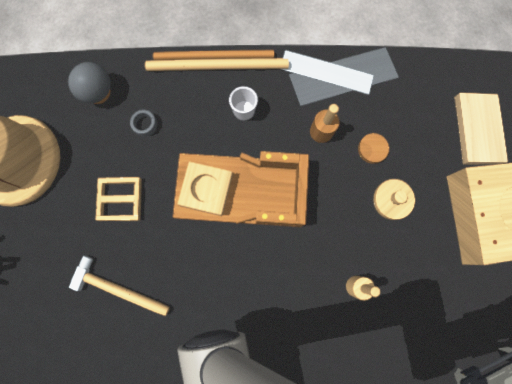

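View pics/scene.png

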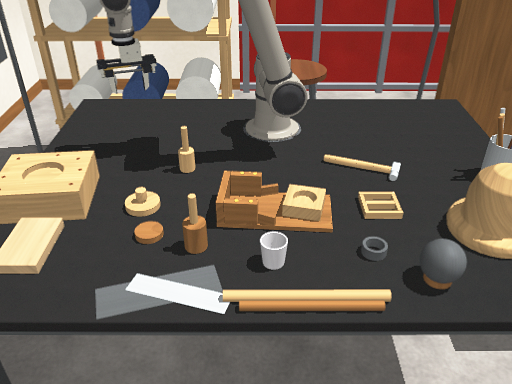

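The top view shows the nest at about (240,190), with its pocket to the right and its mouth to the left. The die is at (205,188), the spacer at (118,199) with its crossbar along world y, and the disc at (394,200). The mallets are at (325,122) and (362,288). I'll move above the nest for a close look.

{"name": "apply_moves", "arguments": {
  "motion": "50 3.46 -2.39 -0.5 0 0 0;50 3.46 -2.39 -0.5 0 0 0;50 3.46 -2.39 -0.5 0 0 0;50 3.46 -2.39 -0.5 0 0 0;50 3.46 -2.39 -0.5 0 0 0;50 3.46 -2.39 -0.5 0 0 0;50 3.46 -2.39 -0.5 0 0 0;50 3.46 -2.39 -0.5 0 0 0;50 3.46 -2.39 -0.5 0 0 0;50 3.46 -2.39 -0.5 0 0 0;50 3.46 -2.39 -0.5 0 0 0;50 3.46 -2.39 -0.5 0 0 0;50 3.46 -2.39 -0.5 0 0 0;50 3.46 -2.39 -0.5 0 0 0;50 3.46 -2.39 -0.5 0 0 0;50 3.46 -2.39 -0.5 0 0 0;50 0 0 0 0 0 0.147;50 0 0 0 0 0 0.147;50 0 0 0 0 0 0.147;50 0 0 0 0 0 0"
}}

```text
time: 3.65
tool_pos: [0.5696, 0.049, 0.3066]
tool_rot: [3.141, 0.0, -0.102]
contact_force: [-0.5, -0.7, 0.5]
opening: 0.0457
grip_force: 0.0
```

Run:
```python
from h import *
np.set_printoptions(precision=4,suppress=True)
s=robot.observe();print(s['time'],s['tool_pos'],s['tool_rot'],s['opening'],s['qpos'])
p=cam('wrist');save(p,'w1.png');print(p['hand_eye'],p['fovy'],-p['_R'].T@p['_t'])
print(rect(p,'die',.056),rect(p,'nest',.016))
import pickle;pickle.dump(p,open('w1.pkl','wb'))
```

```text
3.65 [0.5696 0.049  0.3066] [ 3.1415  0.0001 -0.1018] 0.04574480090390518 [-0.0482  0.3851  1.2408 -0.0001  1.5158  1.6244]
[[-0.0005 -0.9548 -0.2973  0.0804]
 [ 1.     -0.0005 -0.     -0.0005]
 [-0.0001 -0.2973  0.9548 -0.1579]
 [ 0.      0.      0.      1.    ]] 64.97175439215145 [0.6497 0.0413 0.4645]
(0.67, ((570.5267944335938, 82.27064514160156), (113.58578491210938, 114.610595703125), 75.67154693603516)) (0.61, ((558.0107421875, -21.505905151367188), (373.6993103027344, 205.48377990722656), 85.54232025146484))
```

View pics/w1.png

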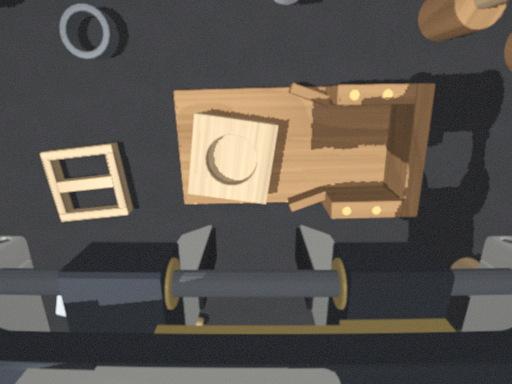

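```bash
cat >> h.py <<'E'
def plan(x,y,yaw,z=None):
    s=robot.observe(); c,sn=np.cos(s['tool_rot'][2]),np.sin(s['tool_rot'][2]); d=np.array([x,y])-s['tool_pos'][:2]
    dy=(yaw-s['tool_rot'][2]+np.pi)%(2*np.pi)-np.pi
    print('move cm x %.2f y %.2f z(down) %s then turn z %.3f'%(100*(d@[c,sn]),100*(d@[sn,-c]),None if z is None else round(100*(s['tool_pos'][2]-z),2),-dy))
def fit(L,W):
    L,W=np.array(L,float),np.array(W,float); l,w=L-L.mean(0),W-W.mean(0)
    th=np.arctan2((l[:,0]*w[:,1]-l[:,1]*w[:,0]).sum(),(l*w).sum()); R=np.array([[np.cos(th),-np.sin(th)],[np.sin(th),np.cos(th)]])
    t=W.mean(0)-R@L.mean(0); return th,t,np.round((W-(L@R.T+t))*1000,1)
E
python3 - <<'E'
from h import *
import pickle;p=pickle.load(open('w1.pkl','rb'))
lo=onplane(p,[(175,91),(184,205)],.016);hi=onplane(p,[(433,84),(417,217)],.088)
print(fit([[-.255,.086],[-.255,-.086],[.079,.086],[.079,-.086]],np.r_[lo,hi]))
d=onplane(p,[(195,113),(278,125),(267,204),(189,194)],.056);print(d)
print(fit([[-.056,.056],[.056,.056],[.056,-.056],[-.056,-.056]],d))
E
```

```text
(np.float64(-1.6481758713809818), array([ 0.5644319 , -0.08995464]), array([[-0.3, -3.7],
       [-0.1, -0.5],
       [-0. ,  3.6],
       [ 0.4,  0.6]]))
[[0.63763351 0.1224485 ]
 [0.61084594 0.01492431]
 [0.50112012 0.03964241]
 [0.52754074 0.14891769]]
(np.float64(-1.8054903638383049), array([0.56928508, 0.08148323]), array([[ 0.9, -0.5],
       [ 0.1,  0.9],
       [-0.7, -0.4],
       [-0.3, -0.1]]))
```

```bash
python3 -c "
from h import *
plan(.5799,.1258,-.2347,.040)"
```

```text
move cm x 0.25 y -7.75 z(down) 26.67 then turn z 0.134
```

{"name": "apply_moves", "arguments": {
  "motion": "50 0.05 -1.55 4 0 0 0;50 0.05 -1.55 4 0 0 0;50 0.05 -1.55 4 0 0 0;50 0.05 -1.55 4 0 0 0;50 0.05 -1.55 3 0 0 0;50 0 0 0 0 0 0.134;50 0 0 0 0 0 0"
}}

```text
time: 4.68
tool_pos: [0.5801, 0.1258, 0.1164]
tool_rot: [3.141, 0.0, -0.234]
contact_force: [0.4, 0.1, 1.4]
opening: 0.0463
grip_force: 0.0
```

```bash
python3 -c "
from h import *
plan(.5799,.1258,-.2347,.040)
p=cam('wrist');save(p,'w2.png')"
```

```text
move cm x -0.02 y 0.01 z(down) 7.64 then turn z 0.000
```

View pics/w2.png

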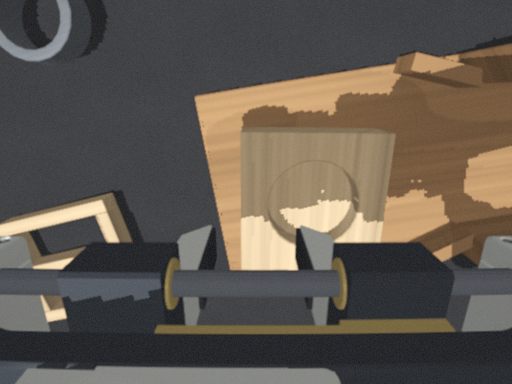

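The die edges (241–393, 130) are parallel to the fingers, which straddle its trailing wall. I'll go down and grip.

{"name": "apply_moves", "arguments": {
  "motion": "50 0 0 3 0 0 0;50 0 0 2.5 0 0 0;50 0 0 1.2 0 0 0;50 0 0 0.9 0 0 0;10 0 0 0 0 0 0;10 0 0 0 0 0 0;10 0 0 0 0 0 0;10 0 0 0 0 0 0;10 0 0 0 0 0 0",
  "force": 15
}}

```text
time: 5.85
tool_pos: [0.5806, 0.1259, 0.0415]
tool_rot: [-3.141, -0.001, -0.237]
contact_force: [-0.6, 1.1, 5.5]
opening: 0.0202
grip_force: 15.0
```

```bash
python3 -c "
from h import *
nx=np.array([np.cos(-1.648),np.sin(-1.648)]);o=np.array([.5644,-.09])
for k in (.150,.0455): print(o-k*nx); plan(*(o-k*nx),-.0772)
"
```

```text
[0.57596905 0.05955319]
move cm x 1.11 y 6.56 z(down) None then turn z -0.160
[ 0.56790928 -0.04463553]
move cm x 2.78 y 16.88 z(down) None then turn z -0.160
```

{"name": "apply_moves", "arguments": {
  "motion": "10 0 0 0 0 0 -0.08;10 0 0 0 0 0 -0.08;10 0 0 0 0 0 0;10 0 2 0 0 0 0;10 0 2 0 0 0 0;10 0 2 0 0 0 0;10 0 2 0 0 0 0;10 0 2 0 0 0 0;10 0 2 0 0 0 0;10 0 2 0 0 0 0;10 0 1.5 0 0 0 0;10 0 0 0 0 0 0;10 0 0 0 0 0 0"
}}

```text
time: 7.48
tool_pos: [0.5686, -0.0303, 0.0415]
tool_rot: [3.14, -0.002, -0.077]
contact_force: [-0.6, -4.6, 4.6]
opening: 0.0206
grip_force: 15.0
```

Run:
```python
from h import *
plan(.5679,-.0446,-.0772)
p=cam('top');print(rect(p,'die',.056),robot.search_frame('die',p)[0]['centre'])
p=cam('wrist');save(p,'w3.png');print(rect(p,'die',.056))
```

```text
move cm x 0.04 y 1.43 z(down) None then turn z -0.000Traceback (most recent call last):
  File "<stdin>", line 3, in <module>
IndexError: list index out of range
```

{"name": "apply_moves", "arguments": {
  "motion": "10 0 0.4 0 0 0 0;10 0 0.4 0 0 0 0;10 0 0.3 0 0 0 0;10 0 0.2 0 0 0 0;10 0 0.1 0 0 0 0;10 0 0 0 0 0 0"
}}

```text
time: 8.38
tool_pos: [0.5676, -0.0422, 0.0415]
tool_rot: [-3.141, -0.001, -0.077]
contact_force: [0.3, 3.2, 5.9]
opening: 0.0203
grip_force: 15.0
```

Run:
```python
from h import *
plan(.5679,-.0446,-.0772)
p=cam('wrist');save(p,'w3.png');print(rect(p,'die',.056))
```

```text
move cm x 0.05 y 0.24 z(down) None then turn z -0.000
None
```

View pics/w3.png

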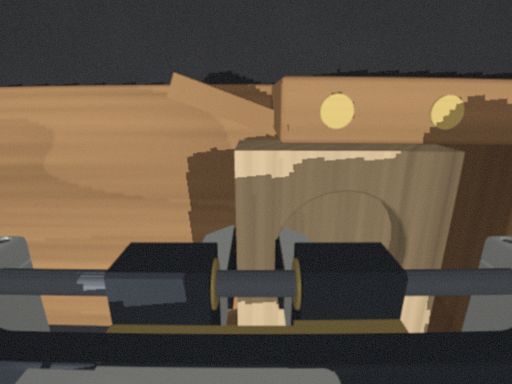

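The die is square in the pocket, with its trailing edge at column 236. I'll press on gently to the stop.

{"name": "apply_moves", "arguments": {
  "motion": "10 0 0.15 0 0 0 0;10 0 0.15 0 0 0 0;10 0 0.15 0 0 0 0;10 0 0 0 0 0 0;10 0 0 0 0 0 0"
}}

```text
time: 9.1
tool_pos: [0.5673, -0.0453, 0.0414]
tool_rot: [-3.139, -0.001, -0.077]
contact_force: [1.4, 9.9, 6.0]
opening: 0.0205
grip_force: 15.0
```

{"name": "apply_moves", "arguments": {
  "motion": "10 0 0.2 0 0 0 0;10 0 0.2 0 0 0 0;10 0 0 0 0 0 0;10 0 0 0 0 0 0"
}}

```text
time: 9.6
tool_pos: [0.5672, -0.0454, 0.0413]
tool_rot: [-3.134, -0.001, -0.078]
contact_force: [4.0, 26.2, 6.4]
opening: 0.0205
grip_force: 15.0
```

{"name": "apply_moves", "arguments": {
  "motion": "10 0 -0.35 0 0 0 0;45 0 0 0 0 0 0;45 0 0 0 0 0 0;45 0 0 0 0 0 0;45 0 0 -2 0 0 0;45 0 0 -4 0 0 0;45 0 0 -5 0 0 0;45 -0.6 -4.4 -5 0 0 -0.18;45 0 0 -5 0 0 -0.18"
}}

```text
time: 10.72
tool_pos: [0.5635, -0.0047, 0.2488]
tool_rot: [-3.141, 0.001, 0.29]
contact_force: [0.8, -0.5, -0.4]
opening: 0.0414
grip_force: 0.0
```

Run:
```python
from h import *
plan(.546,.313,-.0436+np.pi/2-.0); s=robot.observe();print(s['tool_pos'],s['tool_rot'])
```

```text
move cm x 7.42 y -30.94 z(down) None then turn z -1.237
[ 0.56353084 -0.00465999  0.24876386] [-3.14084838e+00  7.13269598e-04  2.90382608e-01]
```

{"name": "apply_moves", "arguments": {
  "motion": "43 1.06 -4.42 0 0 0 0;43 1.06 -4.42 0 0 0 0;43 1.06 -4.42 0 0 0 0;43 1.06 -4.42 0 0 0 0;43 1.06 -4.42 0 0 0 0;43 1.06 -4.42 0 0 0 0;43 1.06 -4.42 0 0 0 0;43 0 0 0 0 0 -0.177;43 0 0 0 0 0 -0.177;43 0 0 0 0 0 -0.177;43 0 0 0 0 0 -0.177;43 0 0 0 0 0 -0.177;43 0 0 0 0 0 -0.177;43 0 0 0 0 0 -0.177;43 0 0 0 0 0 0"
}}

```text
time: 12.6
tool_pos: [0.5493, 0.3111, 0.2471]
tool_rot: [-3.141, 0.0, 1.52]
contact_force: [0.1, -0.3, 0.0]
opening: 0.0396
grip_force: 0.0
```

Run:
```python
from h import *
s=robot.observe();print(s['tool_pos'],s['tool_rot'])
p=cam('wrist');save(p,'w4.png');print(rect(p,'spacer',.022))
import pickle;pickle.dump(p,open('w4.pkl','wb'))
p=cam('top');print([(t,rect(p,t,.056)) for t in ('die',)])
```

```text
[0.54925239 0.3110549  0.2471011 ] [-3.14114557e+00  4.98700900e-04  1.51957051e+00]
(0.6, ((549.3048706054688, 317.7651062011719), (112.22049713134766, 112.85226440429688), 0.5341498255729675))
[('die', (0.85, ((564.2872924804688, -88.86566162109375), (113.7019271850586, 109.86595153808594), 86.23491668701172)))]
```

View pics/w4.png

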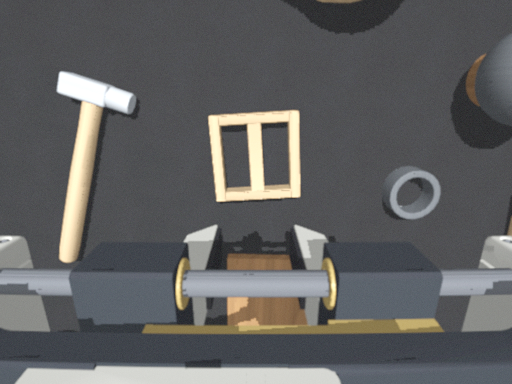

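Run:
```python
from h import *
import pickle;p=pickle.load(open('w4.pkl','rb'))
w=onplane(p,[(209,117),(299,111),(300,197),(217,201),(254,122),(258,190)],.022);print(w)
print(fit([[-.056,.056],[.056,.056],[.056,-.056],[-.056,-.056]],w[:4]),np.arctan2(*(w[4]-w[5])[::-1]))
plan(.5493,.3178,np.pi/2+.009)
```

```text
[[0.49440431 0.37119971]
 [0.60589179 0.37266672]
 [0.60614514 0.26072059]
 [0.49454224 0.26079353]
 [0.54978964 0.36217612]
 [0.55040702 0.27343215]]
(np.float64(0.00400799950632113), array([0.55024587, 0.31634514]), array([[ 0.4, -0.9],
       [-0.1,  0.1],
       [-0.3,  0.2],
       [ 0.1,  0.7]])) 1.5777530693730666
move cm x 0.64 y -0.02 z(down) None then turn z -0.061
```

{"name": "apply_moves", "arguments": {
  "motion": "43 0.58 0.03 3 0 0 -0.057;43 0 0 4 0 0 0;43 0 0 4 0 0 0;43 0 0 4 0 0 0;43 0 0 3 0 0 0;43 0 0 2.5 0 0 0;43 0 0 2 0 0 0;43 0 0 1.2 0 0 0;43 0 0 0.5 0 0 0;43 0 0 0 0 0 0;5 0 0 0 0 0 0;5 0 0 0 0 0 0;5 0 0 0 0 0 0;5 0 0 0 0 0 0;5 0 0 0 0 0 0",
  "force": 20
}}

```text
time: 14.68
tool_pos: [0.5499, 0.3174, 0.0059]
tool_rot: [3.141, -0.0, 1.579]
contact_force: [-1.2, -0.1, 4.4]
opening: 0.0156
grip_force: 20.0
```

{"name": "apply_moves", "arguments": {
  "motion": "5 0 0 -2 0 0 0;5 0 0 -4 0 0 0;5 0 0 -5 0 0 0;5 0 0 -5 0 0 0;5 -4 0.12 -2 0 0 0;5 -4 0.12 0 0 0 0;5 -4 0.12 0 0 0 0;5 -4 0.12 0 0 0 0;5 -4 0.12 0 0 0 0;5 -4 0.12 0 0 0 0;5 -4 0.12 0 0 0 0;5 -4 0.12 0 0 0 0;5 -4 0.12 0 0 0 0;5 -4 0.12 0 0 0 0;5 -0.4 0 0 0 0 0;5 0 0 0 0 0 0.083;5 0 0 0 0 0 0;5 0 0 0 0 0 0"
}}

```text
time: 16.92
tool_pos: [0.5649, -0.0859, 0.1853]
tool_rot: [-3.141, -0.0, 1.498]
contact_force: [0.1, -0.1, -0.7]
opening: 0.0158
grip_force: 20.0
```

Run:
```python
from h import *
s=robot.observe();print(s['tool_pos'],s['tool_rot'],s['opening'])
plan(.5647,-.0865,np.pi/2-.077,.062)
p=cam('wrist');save(p,'w5.png');print(rect(p,'spacer',s['tool_pos'][2]-.005+.022-.0),s['tool_pos'][:2])
```

```text
[ 0.56487094 -0.08592458  0.18532623] [-3.14128749e+00 -7.92166032e-05  1.49810339e+00] 0.015752454428397428
move cm x -0.06 y -0.01 z(down) 12.33 then turn z 0.004
(0.57, ((566.24609375, -59.868019104003906), (65.31156158447266, 110.44338989257812), 85.83572387695312)) [ 0.56487094 -0.08592458]
```

View pics/w5.png

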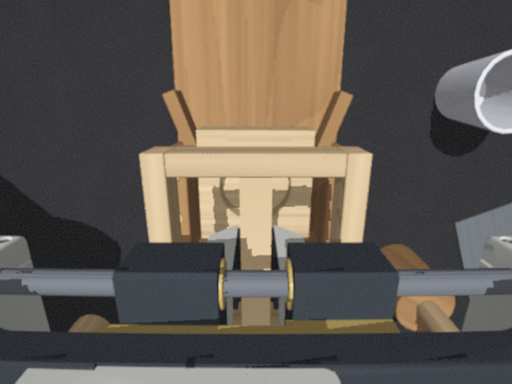

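Run:
```python
from h import *
p=cam('wrist')
nx=np.array([np.cos(-1.648),np.sin(-1.648)]);ny=np.array([-nx[1],nx[0]]);o=np.array([.5644,-.09])
def loc(w):return np.round(np.c_[(w-o)@nx,(w-o)@ny]*1000,1)
print('spacer',loc(onplane(p,[(143,150),(368,150)],.2014)))
print('die',loc(onplane(p,[(197,128),(315,127)],.056)))
print('wallends',loc(onplane(p,[(197,147),(315,147)],.056)))
```

```text
spacer [[-60.9 -53.7]
 [-61.3  53.3]]
die [[-57.  -55.1]
 [-58.3  55.7]]
wallends [[-39.1 -56.1]
 [-39.4  56.8]]
```

The spacer's near edge is at row 150 and the die's at row 128. That puts the spacer about 3.5 mm off the stop and centred sideways to within 1 mm, so I'll lower it.

{"name": "apply_moves", "arguments": {
  "motion": "5 0 0 3 0 0 0;5 0 0 3 0 0 0;5 0 0 2.5 0 0 0;5 0 0 1.5 0 0 0;5 0 0 1.2 0 0 0;5 0 0 0.6 0 0 0;5 0 0 0.3 0 0 0;5 0 0 0.1 0 0 0;5 0 0 0 0 0 0;5 0 0 0 0 0 0"
}}

```text
time: 18.32
tool_pos: [0.5652, -0.0867, 0.0638]
tool_rot: [3.141, 0.0, 1.496]
contact_force: [-0.1, -0.6, -0.8]
opening: 0.0156
grip_force: 20.0
```

{"name": "apply_moves", "arguments": {
  "motion": "5 0 0 0.12 0 0 0;5 0 0 0.05 0 0 0;5 0 0 0 0 0 0;5 0 0 0 0 0 0"
}}

```text
time: 18.82
tool_pos: [0.5649, -0.0866, 0.0618]
tool_rot: [3.142, 0.0, 1.496]
contact_force: [-0.4, -0.5, 0.3]
opening: 0.016
grip_force: 20.0
```

{"name": "apply_moves", "arguments": {
  "motion": "5 0 0 0.1 0 0 0;5 0 0 0 0 0 0;43 0 0 0 0 0 0;43 0 0 0 0 0 0;43 0 0 0 0 0 0;43 0 0 -1 0 0 0;43 0 0 -2 0 0 0;43 0 0 -5 0 0 0;43 0 0 -5 0 0 0;43 0 0 -5 0 0 0;43 0 0 -5 0 0 0;60 0 0 0 0 0 0"
}}

```text
time: 20.32
tool_pos: [0.5666, -0.087, 0.2961]
tool_rot: [3.132, 0.002, 1.496]
contact_force: [0.3, 0.0, 0.3]
opening: 0.0453
grip_force: 0.0
```

Run:
```python
from h import *
p=cam('wrist');save(p,'w6.png');import pickle;pickle.dump(p,open('w6.pkl','wb'));print(rect(p,'spacer',.078))
p=cam('top');print('t',rect(p,'spacer',.078),rect(p,'disc',.022))
s=robot.observe();print(s['tool_pos'],s['tool_rot'])
plan(.5408,-.405,1.0)
```

```text
(0.59, ((564.8480224609375, -85.82942199707031), (112.58604431152344, 111.96368408203125), 85.63628387451172))
t (0.62, ((565.4755249023438, -41.85308074951172), (23.733684539794922, 112.12350463867188), 85.5525131225586)) (0.97, ((540.7426147460938, -406.6714172363281), (104.5251235961914, 106.86955261230469), 43.34098434448242))
[ 0.56432643 -0.08641516  0.28929431] [-3.13871122e+00 -5.41206505e-04  1.49579706e+00]
move cm x -31.95 y 0.04 z(down) None then turn z 0.496
```

View pics/w6.png

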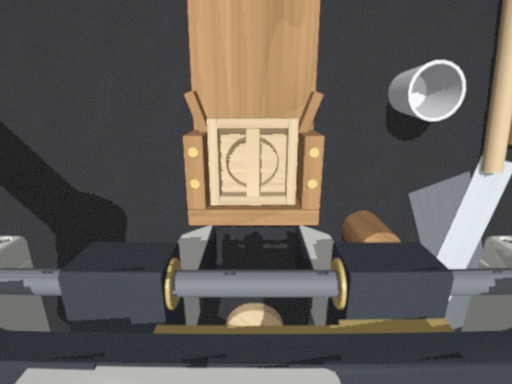

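The spacer lies square in the pocket (208–298, 118–206) with a gap to the stop. Next I'll go over to the disc.

{"name": "apply_moves", "arguments": {
  "motion": "70 -4 0 0 0 0 0;70 -4 0 0 0 0 0;70 -4 0 0 0 0 0;70 -4 0 0 0 0 0;70 -4 0 0 0 0 0;70 -4 0 0 0 0 0;70 -4 0 0 0 0 0;70 -4 0 0 0 0 0;70 0 0 0 0 0 0;70 0 0 0 0 0 0"
}}

```text
time: 21.82
tool_pos: [0.5409, -0.4051, 0.2895]
tool_rot: [-3.14, -0.002, 1.496]
contact_force: [-0.1, 0.6, 0.4]
opening: 0.0643
grip_force: 0.0
```

Run:
```python
from h import *
p=cam('wrist');save(p,'w7.png')
r=rect(p,'disc',.022);print(r)
m=robot.trace('disc',p)[0]['pixels'];c=max(cv2.findContours(m.astype(np.uint8),0,1)[0],key=cv2.contourArea)[:,0]
print(cv2.minEnclosingCircle((onplane(p,c,.022)*1000).astype(np.float32)))
s=robot.observe();print(s['tool_pos'],s['tool_rot'])
```

```text
(0.64, ((542.215576171875, -408.32037353515625), (105.17858123779297, 102.8581314086914), 39.734981536865234))
((542.10400390625, -408.5466003417969), 53.48094177246094)
[ 0.54135213 -0.40449105  0.29084303] [-3.14150753e+00 -2.80322049e-04  1.49713657e+00]
```

View pics/w7.png

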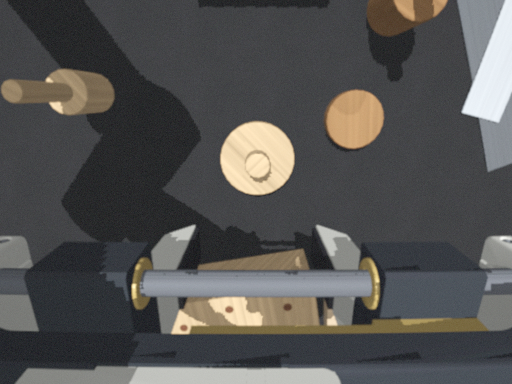

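Run:
```python
from h import *
p=cam('wrist');print(onplane(p,[(258,165)],.062))
plan(.5415,-.408,1.4937,.036)
```

```text
[[ 0.54414381 -0.4089437 ]]
move cm x -0.34 y 0.04 z(down) 25.5 then turn z 0.004
```

{"name": "apply_moves", "arguments": {
  "motion": "70 -0.35 0.1 4 0 0 0;70 0 0 5 0 0 0;70 0 0 5 0 0 0;70 0 0 4 0 0 0;70 0 0 3 0 0 0;70 0 0 2.2 0 0 0;70 0 0 1.5 0 0 0;70 0 0 0.7 0 0 0;70 0 0 0 0 0 0;20 0 0 0 0 0 0;20 0 0 0 0 0 0;20 0 0 0 0 0 0;20 0 0 0 0 0 0;20 0 0 0 0 0 0;20 0 0 0 0 0 0",
  "force": 20
}}

```text
time: 23.9
tool_pos: [0.5418, -0.4094, 0.0371]
tool_rot: [3.141, 0.0, 1.496]
contact_force: [-0.2, 0.7, 2.5]
opening: 0.0335
grip_force: 20.0
```

{"name": "apply_moves", "arguments": {
  "motion": "20 0 0 -2 0 0 0;20 0 0 -4 0 0 0;20 0 0 -5 0 0 0;20 0 0 -5 0 0 0;20 0 0 -4 0 0 0;20 4.05 0 0 0 0 0;20 4.05 0 0 0 0 0;20 4.05 0 0 0 0 0;20 4.05 0 0 0 0 0;20 4.05 0 0 0 0 0;20 4.05 0 0 0 0 0;20 4.05 0 0 0 0 0;20 4.05 0 0 0 0 0;20 0 0 0 0 0 0;20 0 0 3 0 0 0;20 0 0 3 0 0 0;20 0 0 0 0 0 0"
}}

```text
time: 26.02
tool_pos: [0.5643, -0.0867, 0.1743]
tool_rot: [-3.136, -0.001, 1.495]
contact_force: [-0.4, 0.2, -1.5]
opening: 0.0332
grip_force: 20.0
```

Run:
```python
from h import *
import pickle
s=robot.observe();print(s['tool_pos'],s['tool_rot'],s['opening']); plan(.565,-.0865,1.4937,.115)
p=cam('wrist');save(p,'w8.png');pickle.dump(p,open('w8.pkl','wb'))
z=s['tool_pos'][2]-.0371+.022;print(z,rect(p,'disc',z),rect(p,'spacer',.078))
```

```text
[ 0.56433565 -0.08665098  0.17432846] [-3.13581037e+00 -7.76382161e-04  1.49500853e+00] 0.03323885212274081
move cm x 0.02 y 0.07 z(down) 5.93 then turn z 0.001
0.1592284572054216 (0.96, ((564.9327392578125, -72.62513732910156), (82.5855484008789, 104.26985931396484), 86.09380340576172)) (0.66, ((567.5443115234375, -49.011112213134766), (40.15485763549805, 111.98664855957031), 85.10942840576172))
```

View pics/w8.png

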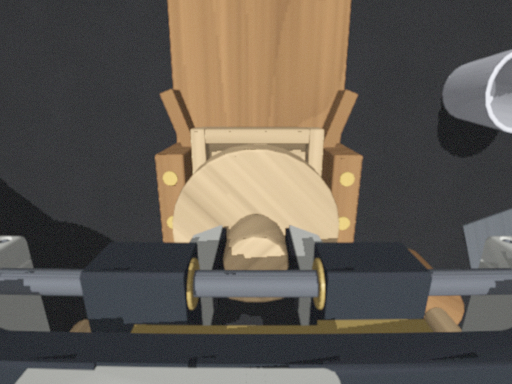

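Run:
```python
from h import *
import pickle
from scipy.optimize import least_squares
p=pickle.load(open('w8.pkl','rb'));z=.1592
m=robot.trace('disc',cam('wrist'))[0]['pixels'].astype(np.uint8)
c=max(cv2.findContours(m,0,1)[0],key=cv2.contourArea)[:,0];c=c[c[:,1]<205]
w=onplane(p,c,z)
r=least_squares(lambda q:np.hypot(*(w-q).T)-.053,[.565,-.087],loss='soft_l1',f_scale=.001);print('disc',r.x,np.abs(r.fun).mean())
e=onplane(p,[(192,129),(323,129)],.078);nx=np.array([np.cos(-1.648),np.sin(-1.648)])
print('spacer',e.mean(0)+.056*nx,e,z)
```

```text
disc [ 0.56408112 -0.08524465] 0.00087446998646907
spacer [ 0.56510547 -0.0869818 ] [[ 0.51503802 -0.0270311 ]
 [ 0.62381115 -0.03526612]] 0.1592
```

{"name": "apply_moves", "arguments": {
  "motion": "20 -0.12 0.1 1.5 0 0 0;20 0 0 1.5 0 0 0;20 0 0 1.3 0 0 0;20 0 0 0.8 0 0 0;20 0 0 0.4 0 0 0;20 0 0 0.25 0 0 0;20 0 0 0 0 0 0;20 0 0 0 0 0 0"
}}

```text
time: 27.28
tool_pos: [0.5671, -0.0875, 0.1196]
tool_rot: [3.141, 0.0, 1.496]
contact_force: [-0.5, -1.0, -1.5]
opening: 0.0333
grip_force: 20.0
```

{"name": "apply_moves", "arguments": {
  "motion": "20 0 0 0.15 0 0 0;20 0 0 0.1 0 0 0;20 0 0 0 0 0 0;20 0 0 0 0 0 0"
}}

```text
time: 27.78
tool_pos: [0.5669, -0.0875, 0.1167]
tool_rot: [3.142, 0.0, 1.496]
contact_force: [0.5, 0.2, -1.6]
opening: 0.0336
grip_force: 20.0
```

{"name": "apply_moves", "arguments": {
  "motion": "20 0 -0.1 0.1 0 0 0;20 0 0 0.1 0 0 0;20 0 0 0 0 0 0;20 0 0 0 0 0 0"
}}

```text
time: 28.28
tool_pos: [0.5658, -0.0874, 0.1151]
tool_rot: [3.142, 0.0, 1.496]
contact_force: [-2.2, 1.2, 3.9]
opening: 0.0335
grip_force: 20.0
```

Contact, so I'll release slowly and rise.

{"name": "apply_moves", "arguments": {
  "motion": "45 0 0 0 0 0 0;60 0 0 0 0 0 0;70 0 0 0 0 0 0;70 0 0 0 0 0 0;70 0 0 -2 0 0 0;70 0 0 -4 0 0 0;70 0 0 -5 0 0 0;70 0 0 -5 0 0 0;70 0 0 -3 0 0 0;70 0 0 0 0 0 0;70 0 0 0 0 0 0"
}}

```text
time: 29.65
tool_pos: [0.5655, -0.0872, 0.3035]
tool_rot: [-3.14, -0.0, 1.496]
contact_force: [-0.9, 0.6, -0.3]
opening: 0.0643
grip_force: 0.0
```

Run:
```python
from h import *
from scipy.optimize import least_squares
s=robot.observe();print(s['tool_pos'],s['contact_force'])
p=cam('wrist');save(p,'w9.png')
m=robot.trace('disc',p)[0]['pixels'].astype(np.uint8)
c=max(cv2.findContours(m,0,1)[0],key=cv2.contourArea)[:,0]
w=onplane(p,c,.100)
r=least_squares(lambda q:np.hypot(*(w-q).T)-.053,[.565,-.087],loss='soft_l1',f_scale=.001);print('disc',r.x,np.abs(r.fun).mean())
print(rect(p,'spacer',.078))
```

```text
[ 0.56546454 -0.08724022  0.30354441] [-0.85301799  0.62517797 -0.31394839]
disc [ 0.56526413 -0.0862663 ] 0.0013962376631959136
(0.56, ((567.089599609375, -53.18693923950195), (50.275146484375, 112.95792388916016), 87.66947937011719))
```

View pics/w9.png

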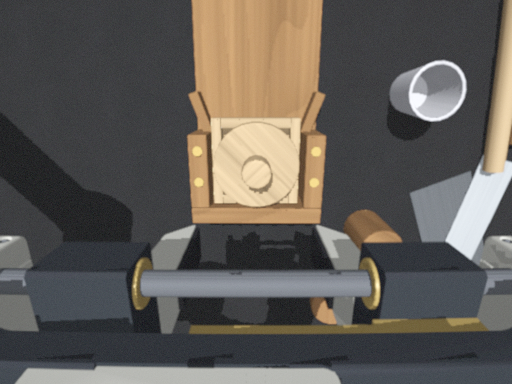

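The disc sits centred on the spacer: its centre is about (.5653, -.0863) against the spacer's (.565, -.0865). Handing in.

```bash
python3 -c "
from cell import robot
print(robot.hand_in())"
```

```text
the job is handed in; nothing more can be done
None
```

I've handed the job in: the die block is home against the back stop, with the spacer flat on it and the disc centred on the spacer to under 1 mm by the last camera check. The hand-in gave no verdict back.

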